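# Log a stock call by pointing

### The arm

A 6-joint arm with a two-finger parallel gripper is mounted at the origin on the work surface; the furniture and walls round the work are solid. World frame = base frame: x ahead of the robot, y to its left, z up, the work surface at z = 0. Lengths are in m, angles in rad, forces in N, time in s.
With the tool pointing down it reaches from about 0.4 to 0.825 m from the base axis. Payload 7 kg.
Tool frame: the origin (TCP) lies on the centre line of the jaws, within the pads' length; the fingertips stand 22 mm ahead of it and the grasp point (between the pads) lies 3 mm ahead of it; z points along the fingers, y is the direction in which the jaws open and shut (so a half turn about z gives the same grasp; the last joint's range is limited). The gripper opens to 88 mm and grips with 3 to 60 N. Pads are 19 mm wide; open, the fingers measure 130 mm over their backs; the gripper's body (78 mm by 193 mm) begins 47 mm behind the grasp point.
Start: joints at [-0.946, 0.359, 0.012, 0, -1.224, -0.288], TCP at [0.223, -0.637, 0.249] pointing down, gripper open.
Joint ranges: [-3.07, 3.07], [-1.43, 2.12], [-1.02, 1.25], [-3.03, 1.67], [-3.05, -0], [-3.03, 3.03]. Speed limits (rad/s): [2.39, 2.39, 3.01, 3.14, 3.14, 3.14].

### API

Orientations are given as [roll, pitch, yaw] about the fixed x, y, z axes, in that order (R = Rz(yaw) Ry(pitch) Rx(roll)).
In Python, from station import arm gives the robot as it stands. The module is installed in compiled form; this text tells all that it offers.
- The arm moves only by the tool arm_command, never from a script. Its argument "motion" is a list of rows, each a list of 3 entries, a list of its own where there are three numbers: the shift along the tool's x, y, z in mm, then the turn, a rotation vector about the tool's x, y, z in degrees, then the opening, from 0 (shut) to 1 (fully open). In form: [[[tx, ty, tz], [wx, wy, wz], grip], ...]. A call has 1 to 20 rows; each row shifts and turns the commanded pose from where the row before left it, along the tool's axes as they then stand; what a row does not reach is not made up. A row lasts 1/12 s, in which the tool goes at most 41.7 mm and 7.16 degrees, less where a joint would pass 70% of its speed; a pose out of reach is approached as far as the arm can. A call is refused whole if a number of a shift passes 41.7 or a number of a turn 7.16, either way. A call with a gripper value outside its range is refused whole. The fingers move at their own pace and stop on an object; "newtons" is the grip in N (left out, the last holds). Time passes only in rows, so rows that do not move let the fingers close. It gives the time, the measured TCP pose, the force and the opening at its end, in the units of the state.
- arm.get_state(): the state, without advancing time (a new reading comes with each control period).
- arm.grab_frame(name): name is "scene" or "top" or "wrist"; returns the picture (400x640x3 uint8, red, green, blue); there is no depth.
- arm.camera_info(name): a dict with "fov_y" (degrees; the focal length in pixels is half the picture's height over the tangent of half this angle, whatever the lens; pixels are square), "cx", "cy" (the principal point, pixels), "view" (4x4, takes a point from world to camera coordinates); the wrist camera has in their place "tool_from_camera" (4x4, takes a point from camera to tool coordinates, whose origin is the TCP and whose axes are the flange's). Camera axes: x right, y down, z forward; pixel columns grow to the right and rows downward; lengths in m; the calibration is good to about 2 mm. The wrist camera is an equidistant fisheye: a pixel r from the principal point sees the ray r / f radians off the axis. A picture is of the moment at which its call begins: read the wrist's pose just before it. camera_info takes no time and is no camera call.
- arm.job_done(): hands the job in, once; it reports no verdict.
The state is a dict: "t": time; "q": joint angles; "qd": joint speeds; "joint_efforts": joint torques, N m; "eef_pos": TCP position; "ee_rot": TCP orientation; "force": force on the tool from outside, world axes, zero at the start; "moment": the same for the moment, N m; "width": finger opening in m.
Only numpy, scipy, OpenCV 4.12 (cv2) and the standard library are available. Lean on these libraries where they do the work, as an engineer would, in place of code of your own. Each camera call takes 0.05 s, during which the arm holds its last target. There are 200 camera calls.

### The job

Solder and desoldering wick are running low and the camera over the bench has to be shown which ones: bring the fingertips about 3 cm above the middle of the tall solder spool, pointing down at it, and keep still there for two seconds, then point at the small flat wick spool in the same way, then press the call button all the way down and let it come up again. Do not touch, shift or pick up the spools, the tape roll or the loupe, and do not bring the fingertips down over the tape roll or the loupe on the way.

Things in the scene. Friction and masses are not known exactly. Their poses are not given: they have to be found in the camera images.
- solder_spool: Full spool of solder wire standing on its flange like a drum: 58 mm diameter, 36 mm tall, dark green flanges with silver wire between; the taller of the two spools. Loose. Origin at the centre of its underside, z up (its top is 36 mm above the origin).
- wick_spool: Small flat spool of copper desoldering wick lying on its flange: 42 mm diameter, 11 mm tall, white flanges. Loose. Origin at the centre of its underside, z up (top 11 mm above).
- heat_tape: Roll of heat-resistant tape lying flat, a ring with an open core, 62 x 67 mm and 20 mm tall. Not to be pointed at or touched. Loose. Origin at the centre of its underside, z up.
- loupe: Stand magnifier: clear round foot with a black rim on top, 43 mm diameter, 40 mm tall. Not to be pointed at or touched. Loose. Origin at the centre of its underside, z up.
- call_button_top (a point): Centre of the top face of the call button, a round black push button of 28 mm diameter on top of a small grey box (56 x 56 x 28 mm) fixed to the bench at the right of the work; 50 mm above the bench when up. It is pressed straight down; the point moves down with it. z up.
- call_button (a joint): Travel of the call button: 0 m up, 0.006 m fully down. Spring return; fully down takes about 5 N.

How it is judged:
On the way, in this order (a step that is already met when the one before it is completed fails the run):
1. the fingertips point at the solder spool from just above it and dwell (horizontal distance between the grasp point and solder_spool below 0.02 m and z of the grasp point in the frame of solder_spool between 0.058 and 0.111 m), for 1.5 s.
2. the fingertips point at the wick spool from just above it and dwell (horizontal distance between the grasp point and wick_spool below 0.018 m and z of the grasp point in the frame of wick_spool between 0.033 and 0.086 m), for 1.5 s.
3. the call button is pressed all the way down (value of joint call_button above 0.0048 m), for 0.1 s.
At the end, for the whole second after the job is handed in: The button is up again (within 1 mm) and both spools, the tape roll and the loupe are at rest within 5 mm of where they stood. Pointing counts within 20 mm of the solder spool's axis (wick: 18), tips 3 to 55 mm above its top, for 1.5 s; the press from 4.8 mm (value of joint call_button below 0.001 m and distance of each of solder_spool, wick_spool, heat_tape, loupe from where it was at the start of the episode below 0.005 m and linear speed of each of solder_spool, wick_spool, heat_tape, loupe below 0.01 m/s); the robot touches nothing.
It fails at once if a spool, the tape roll or the loupe is touched by the robot (contact force between any of the fingers, the arm and solder_spool above 0.3 N or contact force between any of the fingers, the arm and wick_spool above 0.3 N or contact force between any of the fingers, the arm and heat_tape above 0.3 N or contact force between any of the fingers, the arm and loupe above 0.3 N).
It fails at once if a spool, the tape roll or the loupe is shifted or lifted by more than 5 mm (not (distance of each of solder_spool, wick_spool, heat_tape, loupe from where it was at the start of the episode below 0.005 m)).
It fails at once if the fingertips come down over the tape roll or the loupe (within about 40 mm of its top) ((horizontal distance between the grasp point and heat_tape below 0.02 m and z of the grasp point in the frame of heat_tape between -0.08 and 0.08 m) or (horizontal distance between the grasp point and loupe below 0.02 m and z of the grasp point in the frame of loupe between -0.06 and 0.1 m)).
It also fails if it takes over 51 s, if anything falls off the work surface, if the arm or the gripper's body presses on something with over 40 N, if the wrist force passes 120 N, or if a joint passes its speed limit or range.

## Working session

There is one attempt and no reset: what is moved stays moved. The work goes in short steps, Python scripts to look and compute and a tool call to move; the robot and the scene stay as the last step left them, time stands still between calls to the robot, and variables do not carry over. Pictures are saved under pics/ and viewed, on a budget of 10 in all, crops included, one or two more only if the job needs it, and the job is handed in when it is done.

Besides the shell and the picture viewer there is one more tool, called after "Request:" as name(argument=value, ...) on one line, values as JSON. arm_command: Moves the arm, as the interface text tells. Its arguments: {"type":"object","properties":{"motion":{"type":"array","items":{"type":"array"}},"newtons":{"type":"number"}},"required":["motion"]}

```bash
mkdir -p pics; python3 - <<'E'
from station import arm
import cv2
s=arm.get_state();print({k:s[k] for k in('t','eef_pos','ee_rot','force','width')})
for n in('top','scene'):
    cv2.imwrite(f'pics/{n}0.png',arm.grab_frame(n)[:,:,::-1]);print(n,arm.camera_info(n))
E
```

```text
{'t': 0.0, 'eef_pos': array([ 0.22288771, -0.63665811,  0.24761876]), 'ee_rot': array([ 3.13995172e+00, -1.43737738e-04, -2.80492799e+00]), 'force': array([ 0.63821525, -0.90104243, -0.3740037 ]), 'width': 0.08756141671612334}
top {'fov_y': 42.85036329558241, 'cx': 322.55439401604343, 'cy': 194.48445046411257, 'view': array([[ 0.01545608, -0.99987098, -0.0043744 , -0.19919267],
       [-0.99655757, -0.01504819, -0.08152645,  0.535159  ],
       [ 0.08145011,  0.00561942, -0.99666158,  0.9455165 ],
       [ 0.        ,  0.        ,  0.        ,  1.        ]])}
scene {'fov_y': 46.60640586645715, 'cx': 312.97187255924365, 'cy': 198.15274291872169, 'view': array([[ 0.45286252, -0.89146724, -0.01420194, -0.3986274 ],
       [-0.6526726 , -0.32061969, -0.68645575,  0.31468516],
       [ 0.60739939,  0.3201393 , -0.72703288,  0.71025913],
       [ 0.        ,  0.        ,  0.        ,  1.        ]])}
```

View pics/top0.png

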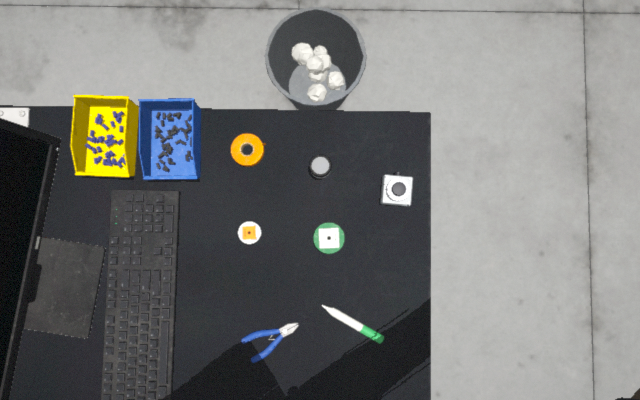

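View pics/scene0.png

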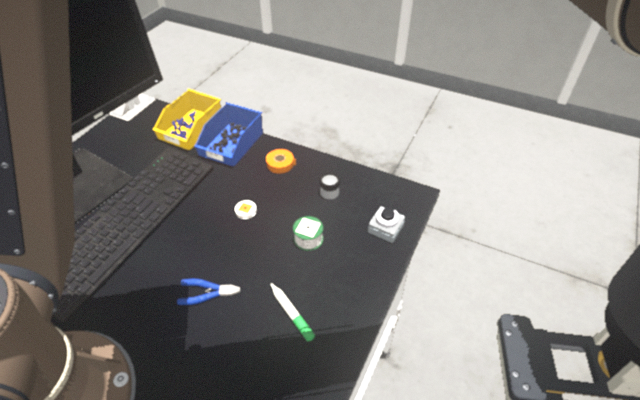

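Top view: the solder spool (green) is at about (329,238), the wick at (249,233), the tape at (247,150), the loupe at (320,167) and the button at (399,188). The scene view shows the same objects: green (308,228), white (245,209), button (388,215).

```bash
cat > h.py <<'E'
import numpy as np,cv2
from station import arm
def ray(n,u,v,z):
    c=arm.camera_info(n);f=200/np.tan(np.radians(c['fov_y'])/2);V=c['view'];R=V[:3,:3]
    o=-R.T@V[:3,3];d=R.T@np.array([(u-c['cx'])/f,(v-c['cy'])/f,1]);return o+d*(z-o[2])/d[2]
E
python3 - <<'E'
from h import *
def blob(n,img,box,mask,z,tag):
    x0,y0,x1,y1=box;m=np.zeros(img.shape[:2],np.uint8);m[y0:y1,x0:x1]=mask[y0:y1,x0:x1]
    c=max(cv2.findContours(m,cv2.RETR_EXTERNAL,cv2.CHAIN_APPROX_NONE)[0],key=cv2.contourArea)
    h=cv2.convexHull(c)[:,0].astype(float)
    # project hull to plane, take ellipse there
    p=np.array([ray(n,u,v,z)[:2] for u,v in c[:,0]],np.float32)
    (cc,r,_)=cv2.fitEllipse(p*1000)
    print(tag,n,np.round(cc,1),'axes mm',np.round(r,1),'bbox',cv2.boundingRect(c))
for n,B in {'top':dict(sol=(305,215,355,260),wick=(230,215,270,250),tape=(222,128,272,172),loupe=(305,150,337,185),but=(388,176,411,199),box=(375,165,420,212)),
 'scene':dict(sol=(288,212,330,241),wick=(230,197,262,222),tape=(262,147,298,177),loupe=(316,172,345,202),but=(378,203,400,221))}.items():
    im=cv2.imread(f'pics/{n}0.png');hsv=cv2.cvtColor(im,cv2.COLOR_BGR2HSV);H,S,V=cv2.split(hsv)
    g=((H>50)&(H<90)&(S>70)&(V>50)).astype(np.uint8)*255
    br=(V>110).astype(np.uint8)*255
    blob(n,im,B['sol'],g,.036,'solder58')
    blob(n,im,B['wick'],br,.011,'wick42')
    blob(n,im,B['tape'],br,.02,'tape62x67')
    blob(n,im,B['loupe'],br if n=='top' else (V>60).astype(np.uint8)*255,.04,'loupe43')
    blob(n,im,B['but'],(V<100).astype(np.uint8)*255,.05,'button28')
    if n=='top': blob(n,im,B['box'],br,.028,'box56')
a=cv2.imread('pics/top0.png')[120:260,220:420]
b=cv2.imread('pics/scene0.png')[140:260,230:410]
cv2.imwrite('pics/c.png',np.vstack([cv2.resize(a,(600,420)[0:2]),cv2.resize(b,(600,400))])[:, :][:820] if 0 else np.hstack([cv2.resize(a,(400,280)),cv2.resize(b,(400,280))]))
E
```

```text
solder58 top [ 456.6 -203. ] axes mm [57.4 58.2] bbox (313, 222, 32, 32)
wick42 top [464.7 -51.9] axes mm [43.4 44.7] bbox (237, 221, 25, 24)
tape62x67 top [623.3 -44.7] axes mm [63.1 64.6] bbox (230, 133, 36, 33)
loupe43 top [ 591.9 -185.3] axes mm [31.4 33.4] bbox (311, 157, 19, 17)Traceback (most recent call last):
  File "<stdin>", line 19, in <module>
  File "<stdin>", line 8, in blob
cv2.error: OpenCV(4.12.0) /io/opencv/modules/imgproc/src/shapedescr.cpp:361: error: (-201:Incorrect size of input array) There should be at least 5 points to fit the ellipse in function 'fitEllipseNoDirect'
```

```bash
python3 - <<'E'
from h import *
for n,(x0,y0,x1,y1),zz in(('top',(386,178,413,202),.05),('scene',(372,200,408,226),.05)):
    V=cv2.imread(f'pics/{n}0.png',0)[y0:y1,x0:x1]
    print(n,x0,y0);print('\n'.join(' '.join('%3d'%v for v in r) for r in V))
E
```

```text
top 386 178
255 255 255 251 252 252 251 253 255 255 255 255 255 255 255 246 253 254 251 250 249 248 249 255 255 254 186
252 254 252 251 248 251 255 255 255 255 255 255 255 255 255 255 255 255 255 251 249 248 241 255 255 255 188
251 252 252 247 229 255 255 255 255 255 255 255 255 255 255 255 255 255 255 255 250 250 247 242 243 254 172
251 251 249 238 255 255 255 255 255 255 255 255 255 240 255 255 255 255 255 255 255 251 248 248 248 247 159
252 249 235 249 255 255 255 255 255 241 188 154 149 132 153 196 217 255 255 255 255 255 250 249 249 244 154
251 244 234 255 255 255 255 255 222 142 110 111 109 108 109 109 124 213 255 255 255 255 246 247 249 241 149
247 196 241 255 255 255 255 199 124 115 116 118 116 114 111 109 105 125 213 255 255 255 255 250 248 237 140
243 219 255 255 255 255 212 116 116 117 121 119 122 117 115 114 109 107 135 237 255 255 255 248 246 232 136
196 243 255 255 255 255 164 108 120 122 125 123 124 123 122 119 113 109 109 182 255 255 255 255 249 229 134
189 255 255 255 255 217 112 121 126 126 126 127 128 128 123 120 116 114 106 153 255 255 255 255 249 226 132
176 230 
[... 4561 characters left out ...]
 160 209 255 255 255 255 255 255 255 255 255 255 255 255 255 255 255 255 255 255 252 246 248 247 239 223 187 133  97  81  82
255 253 248 238 193 159 168 211 247 255 255 255 255 255 255 255 255 255 255 255 255 255 255 255 251 237 244 248 242 227 215 179 123  89  82  83
255 253 250 248 231 194 167 166 188 230 253 255 255 255 255 255 255 255 255 255 255 255 255 238 216 229 244 246 234 213 193 154 104  84  81  81
248 249 249 250 249 235 199 176 171 181 196 215 234 254 255 255 255 255 255 255 255 240 218 205 221 239 245 238 218 198 171 131  95  83  82  84
205 229 239 245 249 246 234 220 202 179 178 177 188 212 231 237 234 233 232 230 214 196 201 223 242 247 244 223 198 176 145 113  93  82  82  83
```

```bash
python3 - <<'E'
from h import *
print('but top',ray('top',398.6,188.2,.05),'edges',ray('top',391.5,188,.05),ray('top',405.3,188,.05))
print('but scene',ray('scene',387.5,212,.05))
hsv=cv2.cvtColor(cv2.imread('pics/scene0.png'),cv2.COLOR_BGR2HSV);H,S,V=cv2.split(hsv)
for t,(x0,y0,x1,y1),z,m in(('sol',(288,212,330,250),.036,(H>50)&(H<90)&(S>70)),('wick',(230,197,262,222),.011,V>110),('tape',(262,147,298,177),.02,V>110)):
    ys,xs=np.nonzero(m[y0:y1,x0:x1]);u0,u1,v0,v1=xs.min()+x0,xs.max()+x0,ys.min()+y0,ys.max()+y0
    print(t,(u0,u1,v0,v1),ray('scene',(u0+u1)/2,(v0+v1)/2,z))
print(arm.get_state()['ee_rot'], arm.camera_info('wrist'))
E
```

```text
but top [ 0.54952822 -0.33099945  0.05      ] edges [ 0.5497016  -0.31793219  0.05      ] [ 0.55008364 -0.34332669  0.05      ]
but scene [ 0.55076247 -0.33067915  0.05      ]
sol (np.int64(293), np.int64(322), np.int64(216), np.int64(248)) [ 0.44748568 -0.20865782  0.036     ]
wick (np.int64(234), np.int64(256), np.int64(199), np.int64(219)) [ 0.46243576 -0.05380296  0.011     ]
tape (np.int64(265), np.int64(296), np.int64(148), np.int64(173)) [ 0.61725517 -0.05121046  0.02      ]
[ 3.14008440e+00 -1.65063844e-04 -2.80489895e+00] {'fov_y': 65.70646984690485, 'cx': 325.1146784363967, 'cy': 199.87878446700122, 'tool_from_camera': array([[ 7.03294917e-04, -9.52517396e-01, -3.04483358e-01,
         8.32778932e-02],
       [ 9.99999747e-01,  6.36264508e-04,  3.19366311e-04,
        -4.09531121e-04],
       [-1.10470013e-04, -3.04483505e-01,  9.52517602e-01,
        -1.35395375e-01],
       [ 0.00000000e+00,  0.00000000e+00,  0.00000000e+00,
         1.00000000e+00]])}
```

Request:
arm_command(motion=[[[-13, 12, 0], [0, 0, 0], 0], [[-20, 18, 0], [0, 0, 0], 0], [[-26, 24, 0], [0, 0, 0], 0], [[-26, 24, 0], [0, 0, 0], 0], [[-26, 24, 0], [0, 0, 0], 0], [[-26, 24, 0], [0, 0, 0], 0], [[-26, 24, 0], [0, 0, 0], 0], [[-26, 24, 0], [0, 0, 0], 0], [[-26, 24, 0], [0, 0, 0], 0], [[-26, 24, 0], [0, 0, 0], 0], [[-26, 23, 0], [0, 0, 0], 0], [[-26, 23, 0], [0, 0, 0], 0], [[-26, 23, 0], [0, 0, 0], 0], [[-22, 20, 0], [0, 0, 0], 0], [[-15, 14, 0], [0, 0, 0], 0], [[-8, 8, 0], [0, 0, 0], 0], [[0, 0, 0], [0, 0, 0], 0], [[0, 0, 0], [0, 0, 0], 0]])

```text
t: 1.6
eef_pos: [0.4564, -0.2023, 0.2484]
ee_rot: [3.141, -0.001, -2.804]
force: [-0.7, 0.8, -0.6]
width: 0.0002
```

```bash
python3 - <<'E'
from h import *
from scipy.spatial.transform import Rotation as Ro
s=arm.get_state();im=arm.grab_frame('wrist')[:,:,::-1].copy();cv2.imwrite('pics/w1.png',im)
c=arm.camera_info('wrist');f=200/np.tan(np.radians(c['fov_y'])/2);T=c['tool_from_camera'];R=Ro.from_euler('xyz',s['ee_rot']).as_matrix()
def wr(u,v,z):
    x,y=u-c['cx'],v-c['cy'];r=np.hypot(x,y);a=r/f
    d=R@T[:3,:3]@np.array([np.sin(a)*x/r,np.sin(a)*y/r,np.cos(a)]);o=s['eef_pos']+R@T[:3,3];return o+d*(z-o[2])/d[2]
H,S,V=cv2.split(cv2.cvtColor(im,cv2.COLOR_BGR2HSV))
m=((H>50)&(H<90)&(S>70)&(V>50)).astype(np.uint8)
for k in cv2.findContours(m,cv2.RETR_EXTERNAL,cv2.CHAIN_APPROX_NONE)[0]:
    if cv2.contourArea(k)>200:
        p=np.float32([wr(u,v,.036)[:2]*1000 for u,v in k[:,0]]);print(cv2.boundingRect(k),cv2.fitEllipse(p))
E
```

```text
(299, 149, 50, 53) ((455.76947021484375, -204.47364807128906), (56.42628479003906, 61.88218307495117), 110.14984130859375)
(291, 0, 34, 32) ((286.5469970703125, -283.69879150390625), (17.310102462768555, 50.35324478149414), 151.54612731933594)
```

View pics/w1.png

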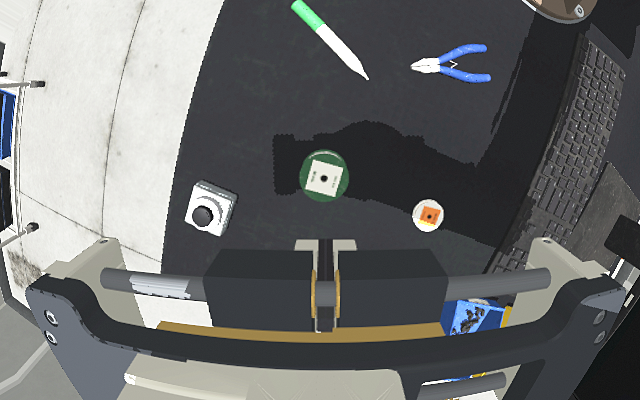

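The wrist view shows the green spool at (323,176), which ray-casts to (456,-204) mm and agrees with the top view. The fingers are shut. Next I descend and dwell.

Request:
arm_command(motion=[[[0, 0, 8], [0, 0, 0], 0], [[0, 0, 18], [0, 0, 0], 0], [[0, 0, 20], [0, 0, 0], 0], [[0, 0, 20], [0, 0, 0], 0], [[0, 0, 20], [0, 0, 0], 0], [[0, 0, 20], [0, 0, 0], 0], [[0, 0, 20], [0, 0, 0], 0], [[0, 0, 18], [0, 0, 0], 0], [[0, 0, 11], [0, 0, 0], 0], [[0, 0, 5], [0, 0, 0], 0], [[0, 0, 0], [0, 0, 0], 0], [[0, 0, 0], [0, 0, 0], 0], [[0, 0, 0], [0, 0, 0], 0], [[0, 0, 0], [0, 0, 0], 0], [[0, 0, 0], [0, 0, 0], 0], [[0, 0, 0], [0, 0, 0], 0], [[0, 0, 0], [0, 0, 0], 0], [[0, 0, 0], [0, 0, 0], 0], [[0, 0, 0], [0, 0, 0], 0], [[0, 0, 0], [0, 0, 0], 0]])

```text
t: 3.32
eef_pos: [0.4566, -0.2024, 0.0886]
ee_rot: [-3.142, 0.0, -2.805]
force: [-0.6, 0.5, -0.6]
width: 0.0006
```

Request:
arm_command(motion=[[[0, 0, 0], [0, 0, 0], 0], [[0, 0, 0], [0, 0, 0], 0], [[0, 0, 0], [0, 0, 0], 0], [[0, 0, 0], [0, 0, 0], 0], [[0, 0, 0], [0, 0, 0], 0], [[0, 0, 0], [0, 0, 0], 0], [[0, 0, 0], [0, 0, 0], 0], [[0, 0, 0], [0, 0, 0], 0], [[0, 0, 0], [0, 0, 0], 0], [[0, 0, 0], [0, 0, 0], 0], [[0, 0, 0], [0, 0, 0], 0], [[0, 0, 0], [0, 0, 0], 0], [[0, 0, 0], [0, 0, 0], 0], [[0, 0, 0], [0, 0, 0], 0], [[0, 0, 0], [0, 0, 0], 0], [[0, 0, 0], [0, 0, 0], 0], [[0, 0, 0], [0, 0, 0], 0], [[0, 0, 0], [0, 0, 0], 0]])

```text
t: 4.82
eef_pos: [0.4565, -0.2025, 0.0885]
ee_rot: [3.142, -0.0, -2.805]
force: [0.5, -0.7, 0.8]
width: 0.0004
```

Request:
arm_command(motion=[[[0, 0, -12], [0, 0, 0], 0], [[0, 0, -20], [0, 0, 0], 0], [[0, 0, -20], [0, 0, 0], 0], [[-3, 7, -8], [0, 0, 0], 0], [[-6, 15, 0], [0, 0, 0], 0], [[-9, 22, 0], [0, 0, 0], 0], [[-9, 22, 0], [0, 0, 0], 0], [[-9, 22, 0], [0, 0, 0], 0], [[-9, 22, 0], [0, 0, 0], 0], [[-7, 17, 0], [0, 0, 0], 0], [[-4, 9, 5], [0, 0, 0], 0], [[-1, 3, 15], [0, 0, 0], 0], [[0, 0, 20], [0, 0, 0], 0], [[0, 0, 20], [0, 0, 0], 0], [[0, 0, 15], [0, 0, 0], 0], [[0, 0, 8], [0, 0, 0], 0], [[0, 0, 3], [0, 0, 0], 0], [[0, 0, 0], [0, 0, 0], 0], [[0, 0, 0], [0, 0, 0], 0]])

```text
t: 6.4
eef_pos: [0.4648, -0.0525, 0.063]
ee_rot: [-3.141, 0.0, -2.805]
force: [-0.0, -0.2, 0.6]
width: 0.0008
```

```bash
python3 - <<'E'
from h import *
print(arm.get_state()['eef_pos'])
a=arm.grab_frame('top')[:,:,::-1];b=arm.grab_frame('scene')[:,:,::-1]
cv2.imwrite('pics/p2.png',np.hstack([cv2.resize(a[110:290,200:420],None,fx=1.8,fy=1.8),cv2.resize(b[110:290,200:420],None,fx=1.8,fy=1.8)]))
E
```

```text
[ 0.46478837 -0.05248256  0.06295868]
```

View pics/p2.png

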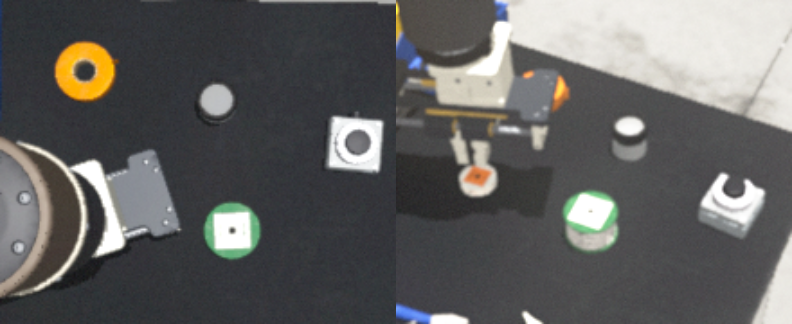

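The fingertips are above the wick: the scene crop shows the tips over the orange label at (478,178), and everything else is undisturbed. I dwell here, then go to the button.

Request:
arm_command(motion=[[[0, 0, 0], [0, 0, 0], 0], [[0, 0, 0], [0, 0, 0], 0], [[0, 0, 0], [0, 0, 0], 0], [[0, 0, 0], [0, 0, 0], 0], [[0, 0, 0], [0, 0, 0], 0], [[0, 0, 0], [0, 0, 0], 0], [[0, 0, 0], [0, 0, 0], 0], [[0, 0, 0], [0, 0, 0], 0], [[0, 0, 0], [0, 0, 0], 0], [[0, 0, 0], [0, 0, 0], 0], [[0, 0, 0], [0, 0, 0], 0], [[0, 0, 0], [0, 0, 0], 0], [[0, 0, 0], [0, 0, 0], 0], [[0, 0, 0], [0, 0, 0], 0], [[0, 0, 0], [0, 0, 0], 0], [[0, 0, 0], [0, 0, 0], 0], [[0, 0, 0], [0, 0, 0], 0], [[0, 0, 0], [0, 0, 0], 0], [[0, 0, 0], [0, 0, 0], 0], [[0, 0, 0], [0, 0, 0], 0]])

```text
t: 8.17
eef_pos: [0.4644, -0.0525, 0.0626]
ee_rot: [3.142, 0.0, -2.805]
force: [0.3, -0.3, 0.4]
width: 0.0005
```

Request:
arm_command(motion=[[[0, 0, 0], [0, 0, 0], 0], [[0, 0, 0], [0, 0, 0], 0], [[0, 0, 0], [0, 0, 0], 0], [[0, 0, -12], [0, 0, 0], 0], [[0, 0, -24], [0, 0, 0], 0], [[0, 0, -24], [0, 0, 0], 0], [[0, 0, -24], [0, 0, 0], 0], [[0, -10, -16], [0, 0, 0], 0], [[1, -20, 0], [0, 0, 0], 0], [[1, -29, 0], [0, 0, 0], 0], [[2, -35, 0], [0, 0, 0], 0], [[2, -35, 0], [0, 0, 0], 0], [[2, -35, 0], [0, 0, 0], 0], [[2, -35, 0], [0, 0, 0], 0], [[1, -35, 0], [0, 0, 0], 0], [[1, -28, 0], [0, 0, 0], 0], [[0, -18, 0], [0, 0, 0], 0], [[0, -9, 0], [0, 0, 0], 0], [[0, -2, 0], [0, 0, 0], 0], [[0, 0, 0], [0, 0, 0], 0]])

```text
t: 9.83
eef_pos: [0.5489, -0.3311, 0.1621]
ee_rot: [3.141, -0.001, -2.806]
force: [0.7, 0.4, -0.2]
width: 0.0003
```

Request:
arm_command(motion=[[[0, 0, 8], [0, 0, 0], 0], [[0, 0, 16], [0, 0, 0], 0], [[0, 0, 20], [0, 0, 0], 0], [[0, 0, 18], [0, 0, 0], 0], [[0, 0, 12], [0, 0, 0], 0], [[0, 0, 6], [0, 0, 0], 0], [[0, 0, 4], [0, 0, 0], 0], [[0, 0, 2], [0, 0, 0], 0], [[0, 0, 2], [0, 0, 0], 0], [[0, 0, 1], [0, 0, 0], 0], [[0, 0, 1], [0, 0, 0], 0], [[0, 0, 1], [0, 0, 0], 0], [[0, 0, 1], [0, 0, 0], 0], [[0, 0, 1], [0, 0, 0], 0], [[0, 0, 1], [0, 0, 0], 0], [[0, 0, 0], [0, 0, 0], 0], [[0, 0, 0], [0, 0, 0], 0]])

```text
t: 11.25
eef_pos: [0.5496, -0.3312, 0.0689]
ee_rot: [-3.141, 0.001, -2.805]
force: [-0.5, 1.0, 3.7]
width: 0.0001
```

Request:
arm_command(motion=[[[0, 0, 1], [0, 0, 0], 0], [[0, 0, 1], [0, 0, 0], 0], [[0, 0, 1], [0, 0, 0], 0], [[0, 0, 0], [0, 0, 0], 0], [[0, 0, 0], [0, 0, 0], 0], [[0, 0, 0], [0, 0, 0], 0]])

```text
t: 11.75
eef_pos: [0.5496, -0.3313, 0.0663]
ee_rot: [-3.141, 0.001, -2.805]
force: [-0.6, 0.8, 8.4]
width: 0.0004
```

Request:
arm_command(motion=[[[0, 0, 1], [0, 0, 0], 0], [[0, 0, 0], [0, 0, 0], 0], [[0, 0, 0], [0, 0, 0], 0], [[0, 0, 0], [0, 0, 0], 0]])

```text
t: 12.08
eef_pos: [0.5496, -0.3313, 0.0661]
ee_rot: [-3.141, 0.001, -2.804]
force: [-2.9, 3.5, 15.5]
width: -0.0002
```

The force climbs to 15.5 N while the position stays at 0.066, so the button is on its stop. I release and rise.

Request:
arm_command(motion=[[[0, 0, -3], [0, 0, 0], 0], [[0, 0, -6], [0, 0, 0], 0], [[0, 0, -12], [0, 0, 0], 0], [[0, 0, -20], [0, 0, 0], 0], [[0, 0, -20], [0, 0, 0], 0], [[0, 0, -20], [0, 0, 0], 0], [[0, 0, -12], [0, 0, 0], 0], [[0, 0, -5], [0, 0, 0], 0], [[0, 0, 0], [0, 0, 0], 0], [[0, 0, 0], [0, 0, 0], 0], [[0, 0, 0], [0, 0, 0], 0], [[0, 0, 0], [0, 0, 0], 0]])

```text
t: 13.08
eef_pos: [0.5486, -0.3308, 0.1612]
ee_rot: [3.14, -0.002, -2.805]
force: [-0.6, -0.3, 0.3]
width: 0.0007
```

```bash
python3 - <<'E'
from h import *
s=arm.get_state();print(s['eef_pos'],s['force'])
for n in('top','scene'): cv2.imwrite(f'pics/{n}9.png',arm.grab_frame(n)[:,:,::-1])
a,b=cv2.imread('pics/scene0.png',0),cv2.imread('pics/scene9.png',0)
for t,(x0,y0,x1,y1) in dict(sol=(288,210,330,250),wick=(230,197,262,222),tape=(262,147,298,177),loupe=(316,172,345,202)).items():
    f=lambda i:np.float32(i[y0:y1,x0:x1]);print(t,cv2.phaseCorrelate(f(a),f(b)))
cv2.imwrite('pics/e.png',np.hstack([cv2.resize(cv2.imread(f'pics/{n}9.png')[110:290,200:420],None,fx=1.8,fy=1.8) for n in('top','scene')]))
E
```

```text
[ 0.54859457 -0.33082602  0.161164  ] [-0.57707806 -0.3486395   0.34233794]
sol ((0.6540311184131831, 0.1400145349257862), 0.8998400351736281)
wick ((0.05584630988621697, 1.0617171008802107), 0.8443371865153313)
tape ((0.031032346689169543, -0.19507288568200565), 0.8058937144500238)
loupe ((0.14435186157284008, -0.020635705861561604), 0.8986770619286432)
```

View pics/e.png

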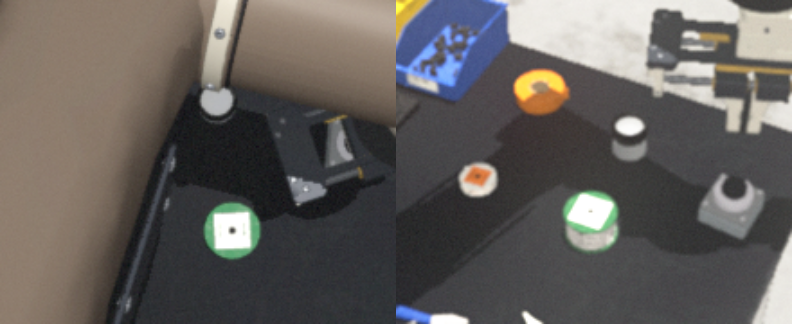

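The scene crop shows the button up and everything in place. The wick is at (478,179) and the solder spool at (591,212), the same as in the earlier crop.

```bash
python3 -c "
from station import arm
print(arm.job_done())"
```

```text
the job is handed in; nothing more can be done
None
```

The job is handed in at about 13 s of the 51 s limit. All three steps were carried out in order; the hand-in itself reports no verdict.

- **Solder spool:** I pointed from about 30 mm above its top with the fingers shut and dwelt about 2.3 s. The top and wrist cameras placed it within about 2 mm of each other.
- **Wick spool:** I pointed the same way, again about 30 mm above, and dwelt about 2.1 s.
- **Call button:** I pressed until the position stopped changing at TCP z 0.066 m while the force rose to 15.5 N. That shows it was on its stop. I then released and rose clear.

**Last checks:** the final scene view shows the button up and all four loose objects in place. An automatic image comparison before and after gave at most 0.2 px for the tape roll and loupe. For the solder spool it gave 0.7 px and for the wick spool 1.1 px. I put those two down to the arm's shadow, because both sit at the same pixels as in the mid-run crop, and even 1.1 px is only about 2 mm. In the final top view the arm hid the wick spool and tape roll, so their positions rest on the scene view alone.

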